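# Build the sieve stack, set the amplitude and start the sieve shaker

### The job

Set up the sieve shaker for a run: take the heavy lid out of the seat, put the pan there, nest every sieve that is out on the bench squarely on it, the finest at the bottom and coarser ones above, and put the lid back on top. Turn the amplitude sleeve to 6, and only when the stack is complete and the sleeve is set, throw the start lever to on. Do not knock over or push away the other things on the bench.

Things in the scene. Friction and masses are not known exactly. Their poses are not given: they have to be found in the camera images.
- seat (a point): floor centre of the sieve shaker's round seat (recess 54 mm across, 7.5 deep, collar 82 across), 94 mm above the bench; a part in it has its origin here. x: shaker's front to back, y: to its left. Four guide columns 8 mm thick, 60 high stand round it on the diagonals, 37.5 mm from the axis: close the fingers along x or y. Shaker: fixed white box 250 x 400 x 75 mm, centre 100 mm to the right
- pan: collecting pan, solid floor; steel ring frame 62 mm across from 8 to 38 mm above its underside, on a tapered skirt 50 mm across, 8 mm high, for nesting (keep fingers above it). The rim's recess, 54 mm across and 7.5 mm deep, takes the skirt of the part above: each stands 30.5 mm above the one below. Origin: centre of its underside, z up; 0.1 to 0.18 kg, loose
- sieve_finest: test sieve, finest: dark, closely woven cloth with openings 1.6 mm wide; steel ring frame 62 mm across from 8 to 38 mm above its underside, on a tapered skirt 50 mm across, 8 mm high, for nesting (keep fingers above it). The rim's recess, 54 mm across and 7.5 mm deep, takes the skirt of the part above: each stands 30.5 mm above the one below. Origin: centre of its underside, z up; 0.1 to 0.18 kg, loose. May be absent
- sieve_fine: test sieve, fine: mesh openings 2.5 mm wide, pitch 3.4 mm; steel ring frame 62 mm across from 8 to 38 mm above its underside, on a tapered skirt 50 mm across, 8 mm high, for nesting (keep fingers above it). The rim's recess, 54 mm across and 7.5 mm deep, takes the skirt of the part above: each stands 30.5 mm above the one below. Origin: centre of its underside, z up; 0.1 to 0.18 kg, loose. May be absent
- sieve_medium: test sieve, medium: mesh openings 5 mm wide, pitch 6.5 mm; steel ring frame 62 mm across from 8 to 38 mm above its underside, on a tapered skirt 50 mm across, 8 mm high, for nesting (keep fingers above it). The rim's recess, 54 mm across and 7.5 mm deep, takes the skirt of the part above: each stands 30.5 mm above the one below. Origin: centre of its underside, z up; 0.1 to 0.18 kg, loose. May be absent
- sieve_coarse: test sieve, coarse: grid with openings 11 mm wide, pitch 13 mm; steel ring frame 62 mm across from 8 to 38 mm above its underside, on a tapered skirt 50 mm across, 8 mm high, for nesting (keep fingers above it). The rim's recess, 54 mm across and 7.5 mm deep, takes the skirt of the part above: each stands 30.5 mm above the one below. Origin: centre of its underside, z up; 0.1 to 0.18 kg, loose. May be absent
- lid: heavy hold-down lid, at first kept in the empty seat; 0.4 to 0.65 kg: steel disc 62 mm across from 8 to 22 mm above its underside, on a tapered skirt 50 mm across and 8 mm high that nests like the others'; in the middle a black upright grip 24 mm across from 22 to 54 mm above its underside. Origin: centre of its underside, z up; loose
- sleeve (a joint): amplitude sleeve: ribbed aluminium sleeve on the shaker's right side, upright axis, a click (ball detent, up to about 0.08 N m) every 30 degrees. Value in rad: 0 at number 0, growing clockwise seen from above, 0.5236 per number, to 5.236 at 10; number 5 is at the shaker's back. The white line on its top (red mark at its foot) points at the number on the fixed black flange (124 mm across, top 87 mm above the bench)
- sleeve_top (a point): centre of the sleeve's top face, on its axis, 141 mm above the bench; x along the white line. Below it the ribbed grip, 48 mm across, is 44 mm high; under that is the sleeve's skirt, 61 mm across and 8 mm high
- start (a joint): start lever on the shaker's front right corner, between the sleeve and the robot: 0 = off, leaning to the shaker's front (-x); 1.0 = on, leaning to its back (+x); stays where it is left, stiff friction of about 0.06 N m (1.2 N at the ball)
- start_tip (a point): centre of the black ball, 26 mm across, at the end of the start lever; it stands 50 mm from the pivot and swings 48 mm from off to on, about 141 mm above the bench at both ends and 6 mm higher halfway. Axes turn with the lever; when off, x points to the shaker's back
- beaker: glass beaker 66 mm across and 85 mm high, origin centre of its underside; bystander, stays
- sample_jar: amber jar with white cap, 60 mm across and about 72 mm high, origin centre of its underside; bystander, stays
- wash_bottle: white bottle 68 mm across and 170 mm high, origin centre of its underside; bystander, stays
- petri_dish: clear Petri dish 92 mm across and 17 mm high, origin centre of its underside; bystander, stays
- sieve_brush: flat brush with a wooden handle, about 200 mm long, lying before the shaker, origin near its middle, x along it towards the bristles; bystander, stays
- weight: brass weight 42 mm across and 62 mm high, origin centre of its underside; bystander, stays
Things that resemble listed ones, but are neither listed nor needed, are in the scene too. Leave any blue or green look-alike of the sieve_coarse alone.

How it is judged:
On the way, in this order (a step that is already met when the one before it is completed fails the run):
1. the pan is nested in the shaker's seat (horizontal distance between pan and seat below 0.012 m and angle between pan's own z axis and vertical below 0.05 rad and z of pan in the frame of seat between -0.003 and 0.003 m), for 0.2 s.
2. all sieves are nested on the pan, the finest lowest, with the lid on top, and the amplitude sleeve is at 6 (all of step 1 and horizontal distance between each of sieve_coarse, sieve_medium, sieve_fine, sieve_finest, lid and seat below 0.012 m and angle between each of sieve_coarse, sieve_medium, sieve_fine, sieve_finest, lid's own z axis and vertical below 0.05 rad and z of each of sieve_finest, sieve_fine, sieve_medium, sieve_coarse, lid in the frame of pan above 0.026 m and z of each of sieve_fine, sieve_medium, sieve_coarse, lid in the frame of sieve_finest above 0.026 m and z of each of sieve_medium, sieve_coarse, lid in the frame of sieve_fine above 0.026 m and z of each of sieve_coarse, lid in the frame of sieve_medium above 0.026 m and z of lid in the frame of sieve_coarse above 0.026 m and linear speed of each of pan, sieve_finest, sieve_fine, sieve_medium, sieve_coarse, lid below 0.02 m/s and value of joint sleeve between 3 and 3.28 rad), for 0.2 s.
3. the start lever is thrown to on (value of joint start above 0.85 rad), for 0.2 s.
At the end, for the whole second after the job is handed in: The pan is in the seat within 3 mm in height, every sieve present and the lid are nested on it in order (finest lowest, lid on top), each within 12 mm of the seat's axis, upright within 0.05 rad and at rest; the sleeve is within 0.14 rad of 6 (3.14 rad); the start lever is past 0.85 rad (all of step 2 and value of joint start above 0.85 rad); the robot touches nothing.
It fails at once if one of the other things on the bench (beaker, sample jar, wash bottle, Petri dish, weight, brush) is pushed more than 6 cm (distance of any of beaker, sample_jar, wash_bottle, petri_dish, weight, sieve_brush from where it was at the start of the episode above 0.06 m).
It fails at once if the beaker, sample jar, wash bottle, Petri dish or weight is knocked over (angle between any of beaker, sample_jar, wash_bottle, petri_dish, weight's own z axis and vertical above 0.6 rad).
Of sieve_coarse, sieve_medium, sieve_fine, sieve_finest only 2 to 4 are there at a start; the rules pass over those that are not, and their reading is None.
At some moment in a run one of pan, sieve_finest may be knocked a few centimetres aside while the robot is not near it.
Once in a run the grip may slacken for a moment while it holds something.
It also fails if it takes over 208 s, if anything falls off the work surface, if the arm or the gripper's body presses on something with over 40 N, if the wrist force passes 120 N, or if a joint passes its speed limit or range.

### The arm

A 6-joint arm with a two-finger parallel gripper is mounted at the origin on the work surface. World frame = base frame: x ahead of the robot, y to its left, z up, the work surface at z = 0. Lengths are in m, angles in rad, forces in N, time in s.
With the tool pointing down it reaches from about 0.25 to 0.775 m from the base axis. Payload 4 kg.
Tool frame: the origin (TCP) lies at the centre of the arm's flange, where the gripper is bolted on; the fingertips stand 199 mm ahead of it and the grasp point (between the pads) lies 180 mm ahead of it; z points along the fingers, y is the line along which they close (so a half turn about z gives the same grasp; the last joint's range is limited). The gripper opens to 94 mm and grips with 3 to 60 N. Pads are 16 mm wide; open, the fingers measure 119 mm over their backs; the gripper's body (75 mm by 177 mm) begins 78 mm behind the grasp point.
Start: joints at [-1.262, 0.087, 1.371, -0, 1.684, -0.103], TCP at [0.22, -0.504, 0.405] pointing down, gripper open.
Joint ranges: [-3.1, 3.1], [-0.76, 2.03], [0.27, 2.55], [-1.08, 4.22], [0.17, 2.65], [-2.57, 2.57]. Speed limits (rad/s): [2.79, 2.79, 3.14, 3.14, 3.14, 3.14].

### API

Orientations are given as [roll, pitch, yaw] about the fixed x, y, z axes, in that order (R = Rz(yaw) Ry(pitch) Rx(roll)).
In Python, from bench import robot, eyes, models gives the robot as it stands.
- The arm moves only by the tool step_arm, never from a script. Its argument "commands" is a list that holds one entry, the list of rows, each a list of 7 numbers: the shift along the tool's x, y, z in mm, then the turn, a rotation vector about the tool's x, y, z in rad, then the finger opening in mm, from 0 to 94. In form: [[[tx, ty, tz, wx, wy, wz, gripper], ...]]. A call has 1 to 20 rows; each row shifts and turns the commanded pose from where the row before left it, along the tool's axes as they then stand; what a row does not reach is not made up. A row lasts 1/8 s, in which the tool goes at most 62.5 mm and 10.7 degrees, less where a joint would pass 70% of its speed; a pose out of reach is approached as far as the arm can. A call is refused whole if a number of a shift passes 62.5 or a number of a turn 0.188, either way. A call with a gripper value outside its range is refused whole. The fingers move at their own pace and stop on an object; the grip force is fixed at half the most. Time passes only in rows, so rows that do not move let the fingers close. It gives the time, the measured TCP pose, the force, the opening and the grip force at its end, in the units of the state.
- robot.get_obs(): the state, without advancing time (a new reading comes with each control period).
- eyes.snapshot(name): name is "side" or "top" or "wrist"; returns a dict with "color" (400x640x3 uint8, red, green, blue), "camera_matrix" (3x3 intrinsics, pixels), "eye" and "rotation" of the camera in the world; the wrist camera has in their place "tool_from_camera" (4x4, takes a point from camera to tool coordinates, whose origin is the TCP and whose axes are the flange's). Camera axes: x right, y up, looking along -z (the intrinsics and any distortion apply to the point x, -y, -z); pixel columns grow to the right and rows downward; lengths in m; the calibration is good to about 2 mm. A picture is of the moment at which its call begins: read the wrist's pose just before it. There is no depth.
- robot.close_job(): hands the job in; it is judged then, once.
Trained networks look in a picture, given as the dict that the camera call returned (one of the last four; its "shot" number tells which), for a name from the list of things; names that differ only in an ending like _2 or _b are one class to them, and where a whole thing is asked for, a point or a joint stands for the part that bears it (a point fixed in the world has none). Each returns a list of dicts, best first, with "confidence" (0 to 1); they miss things now and then, are a little off and sometimes report something else, mostly with a low value. They report only what shows in the picture. A call takes as long as a camera call. They do not tell look-alikes from the thing itself.
- models.masks_of(picture, query): "mask" (400x640 bool, what is visible of it) and "xy" ([column, row] in pixels, amid what is visible of it).
- models.tip_of(picture, query): "xy" ([column, row] in pixels: a listed point, or the origin of a listed thing).
The state is a dict: "time": time; "joint_positions": joint angles; "qvel": joint speeds; "joint_torque": joint torques, N m; "tool_pos": TCP position; "ee_rot": TCP orientation; "wrist_force": force on the tool from outside, world axes, zero at the start; "wrist_torque": the same for the moment, N m; "width": finger opening in m; "finger_force": force on a finger pad.
Only numpy, scipy, OpenCV 4.12 (cv2) and the standard library are available. Lean on these libraries where they do the work, as an engineer would, in place of code of your own. Each camera call takes 0.05 s, during which the arm holds its last target. There are 200 camera calls.

## Working session

There is one attempt and no reset: what is moved stays moved. The work goes in short steps, Python scripts to look and compute and a tool call to move; the robot and the scene stay as the last step left them, time stands still between calls to the robot, and variables do not carry over. Pictures are saved under pics/ and viewed, at most 14 in all, crops included, and the job is handed in when it is done.

Besides the shell and the picture viewer there is one more tool, called after ">>>" by a JSON object that holds its "method" and its "body", one argument or row to a line. step_arm: Moves the arm, as the interface text tells. Its arguments: {"type":"object","properties":{"commands":{"type":"array"}},"required":["commands"]}

```bash
mkdir -p pics; cat > h.py <<'E'
import numpy as np, cv2
from bench import robot, eyes, models
from scipy.spatial.transform import Rotation as R
def snap(n):
    o=robot.get_obs(); p=eyes.snapshot(n)
    if n=="wrist":
        T=np.eye(4);T[:3,:3]=R.from_euler('xyz',o['ee_rot']).as_matrix();T[:3,3]=o['tool_pos']
        C=T@np.array(p['tool_from_camera']); p['E']=C[:3,3];p['Rm']=C[:3,:3]
    else: p['E']=np.array(p['eye']);p['Rm']=np.array(p['rotation'])
    return p
def ray(p,xy):
    K=np.array(p['camera_matrix']);d=np.linalg.inv(K)@[xy[0],xy[1],1]
    return p['Rm']@np.array([d[0],-d[1],-d[2]])
def at(p,xy,z):
    d=ray(p,xy);return p['E']+d*(z-p['E'][2])/d[2]
def px(p,X):
    c=p['Rm'].T@(np.array(X)-p['E']);v=np.array(p['camera_matrix'])@[c[0],-c[1],-c[2]];return v[:2]/v[2]
def save(p,n): cv2.imwrite('pics/'+n+'.png',p['color'][:,:,::-1])
E
python3 - <<'E'
from h import *
for n in ['top','side']:
    p=snap(n);save(p,n+'0');print(n,[k for k in p],p['E'].round(3),p['camera_matrix'])
    for q in ['pan','sieve_finest','sieve_fine','sieve_medium','sieve_coarse','lid','seat','sleeve_top','start_tip','beaker','sample_jar','wash_bottle','petri_dish','sieve_brush','weight']:
        r=models.tip_of(p,q)
        print(q,[(round(d['confidence'],2),[int(v) for v in d['xy']],at(p,d['xy'],{'seat':.094,'lid':.094,'sleeve_top':.141,'start_tip':.141}.get(q,0))[:2].round(3).tolist()) for d in r[:4]])
print(robot.get_obs())
E
```

```text
top ['color', 'camera_matrix', 'eye', 'rotation', 'shot', 'E', 'Rm'] [0.288 0.108 1.295] [[436.6609584    0.         318.80262222]
 [  0.         436.6609584  199.03363629]
 [  0.           0.           1.        ]]Traceback (most recent call last):
  File "<stdin>", line 6, in <module>
  File "h.py", line 15, in at
    d=ray(p,xy);return p['E']+d*(z-p['E'][2])/d[2]
                                              ~^^^
IndexError: invalid index to scalar variable.
```

```bash
sed -i "s/p\['Rm'\]=np.array(p\['rotation'\])/p['Rm']=R.from_euler('xyz',p['rotation']).as_matrix()/" h.py
python3 - <<'E'
from h import *
for n in ['top','side']:
    p=snap(n);save(p,n+'0');print(n,p['E'].round(3),p['rotation'])
    for q in ['pan','sieve_finest','sieve_fine','sieve_medium','sieve_coarse','lid','seat','sleeve_top','start_tip','beaker','sample_jar','wash_bottle','petri_dish','sieve_brush','weight']:
        r=models.tip_of(p,q)
        print(q,[(round(d['confidence'],2),[int(v) for v in d['xy']],at(p,d['xy'],{'seat':.094,'lid':.094,'sleeve_top':.141,'start_tip':.141}.get(q,0))[:2].round(3).tolist()) for d in r[:4]])
print(robot.get_obs())
E
```

```text
top [0.288 0.108 1.295] [ 2.14848481e-01  1.17797160e-03 -1.50903113e+00]
pan [(0.85, [326, 246], [0.429, 0.095]), (0.46, [483, 235], [0.488, -0.369])]
sieve_finest [(0.66, [284, 245], [0.423, 0.219])]
sieve_fine [(0.47, [326, 248], [0.423, 0.096])]
sieve_medium [(0.75, [331, 166], [0.675, 0.094])]
sieve_coarse [(0.83, [284, 122], [0.809, 0.252]), (0.75, [294, 169], [0.658, 0.208]), (0.74, [480, 237], [0.483, -0.361]), (0.71, [167, 215], [0.492, 0.58])]
lid [(0.64, [409, 188], [0.595, -0.13])]
seat [(0.94, [406, 189], [0.591, -0.12])]
sleeve_top [(0.65, [489, 184], [0.607, -0.338])]
start_tip [(0.59, [480, 237], [0.462, -0.311])]
beaker [(0.68, [290, 202], [0.553, 0.211]), (0.38, [489, 186], [0.641, -0.392]), (0.28, [408, 189], [0.617, -0.144]), (0.26, [209, 221], [0.482, 0.451])]
sample_jar [(0.79, [246, 206], [0.535, 0.343]), (0.74, [208, 221], [0.482, 0.454])]
wash_bottle [(0.68, [198, 266], [0.345, 0.466])]
petri_dish [(0.58, [243, 162], [0.672, 0.368])]
sieve_brush [(0.87, [434, 281], [0.345, -0.225])]
weight [(0.78, [209, 222], [0.479, 0.45]), (0.42, [297, 167], [0.664, 0.2])]

[... 1042 characters left out ...]
0.442])]
{'time': 1.7, 'joint_positions': array([-1.26208936e+00,  8.72003162e-02,  1.37068699e+00, -1.34321812e-05,
        1.68361942e+00, -1.03084550e-01]), 'qvel': array([-0.00131045,  0.00029397,  0.00076947, -0.00039523, -0.00033427,
        0.00040412]), 'joint_torque': array([ 1.26107829e-03, -3.40024316e+01, -3.02589297e+01,  7.19280168e-02,
        2.37122504e-02, -1.93660405e-06]), 'tool_pos': array([ 0.22014001, -0.50402173,  0.40471231]), 'ee_rot': array([3.14150856e+00, 2.21178366e-05, 4.11790007e-01]), 'wrist_force': array([ 0.28117209, -0.51461293,  0.11097637]), 'wrist_torque': array([-0.03556979,  0.05040968,  0.04641684]), 'finger_force': 0.0, 'width': 0.09406942212311778}
```

View pics/top0.png

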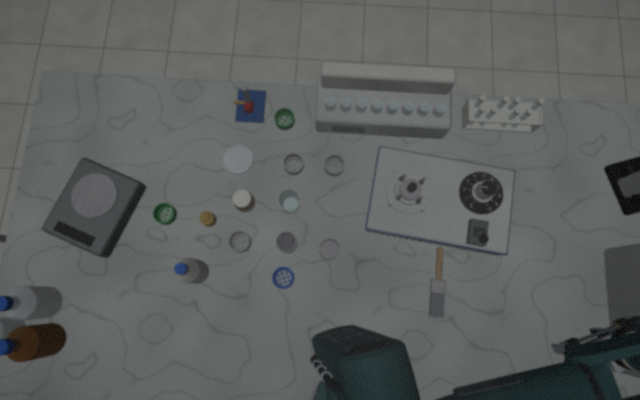

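View pics/side0.png

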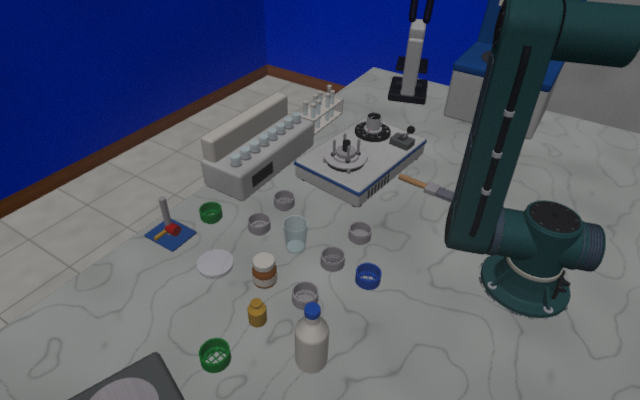

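```bash
cat >> h.py <<'E'
def go(x,y,z,yaw=None):
    "shift in tool axes (mm) from the measured pose to TCP target, and turn about tool z"
    o=robot.get_obs();Rt=R.from_euler('xyz',o['ee_rot']).as_matrix()
    w=0 if yaw is None else -(yaw-o['ee_rot'][2])
    d=Rt.T@(np.array([x,y,z])-o['tool_pos'])*1000
    print('go: shift',d.round(1),'turn wz',round(w,3),'t',round(o['time'],2))
E
python3 - <<'E'
from h import *
p=snap('top')
for c in [(378,147),(366,231),(508,254),(515,169)]: print(c,at(p,c,.075).round(3))
w=snap('wrist');print(np.array(w['tool_from_camera']).round(3),w['camera_matrix'])
c=cv2.resize(p['color'][135:270,215:520],None,fx=2.6,fy=2.6,interpolation=cv2.INTER_CUBIC)
c=np.clip(c*1.8,0,255).astype(np.uint8)
cv2.imwrite('pics/top1.png',c[:,:,::-1])
E
```

```text
(378, 147) [ 0.72  -0.038  0.075]
(366, 231) [ 0.47  -0.013  0.075]
(508, 254) [ 0.43  -0.41   0.075]
(515, 169) [ 0.678 -0.437  0.075]
[[ 0.     0.963  0.27   0.077]
 [ 1.    -0.    -0.001  0.   ]
 [-0.001  0.27  -0.963  0.018]
 [ 0.     0.     0.     1.   ]] [[307.85714838   0.         318.86610728]
 [  0.         307.85714838 196.25200317]
 [  0.           0.           1.        ]]
```

View pics/top1.png

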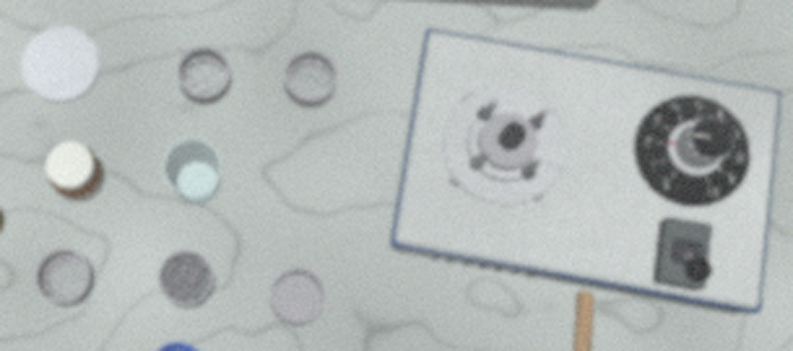

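>>> {"method": "step_arm", "body": {
  "commands": [
    [[0,0,0,0,0,-0.1763,94],[0,0,0,0,0,-0.1763,94],[0,0,0,0,0,-0.1763,94],[0,0,0,0,0,-0.1763,94],[0,0,0,0,0,-0.1763,94],[0,0,0,0,0,-0.1763,94],[41.7,31,-1.5,0,0,0,94],[41.7,31,-1.5,0,0,0,94],[41.7,31,-1.5,0,0,0,94],[41.7,31,-1.5,0,0,0,94],[41.7,31,-1.5,0,0,0,94],[41.7,31,-1.5,0,0,0,94],[41.7,31,-1.5,0,0,0,94],[41.7,31,-1.5,0,0,0,94],[41.7,31,-1.5,0,0,0,94],[41.7,31,-1.5,0,0,0,94],[0,0,0,0,0,0,94]]
  ]
}}

```text
time: 3.92
tool_pos: [0.5723, -0.1178, 0.4191]
ee_rot: [-3.141, -0.001, 1.475]
wrist_force: [-0.3, -0.8, -0.1]
width: 0.0943
finger_force: 0.0
```

```bash
python3 - <<'E'
from h import *
p=snap('wrist');save(p,'w0')
for q,z in [('lid',.094),('seat',.094),('sleeve_top',.141),('start_tip',.141)]:
    print(q,[(round(d['confidence'],2),[int(v) for v in d['xy']],at(p,d['xy'],z)[:2].round(4).tolist()) for d in models.tip_of(p,q)[:3]])
go(.53,.23,.42,1.47)
E
```

```text
lid [(0.71, [335, 196], [0.5884, -0.128])]
seat []
sleeve_top [(0.86, [362, 395], [0.5975, -0.3377])]
start_tip [(0.93, [232, 392], [0.459, -0.3206])]
go: shift [ 3.456e+02 -7.590e+01 -3.000e-01] turn wz -0.002 t 4.17
```

View pics/w0.png

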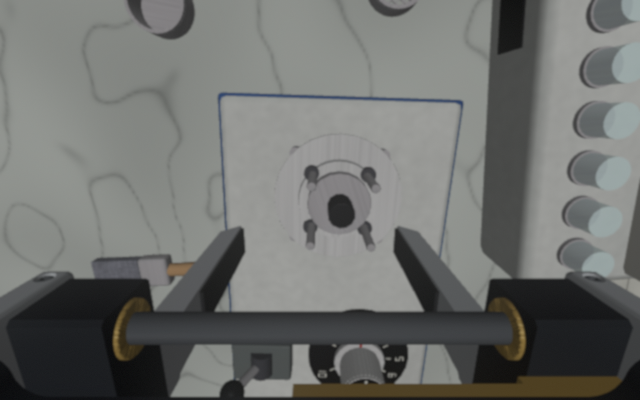

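>>> {"method": "step_arm", "body": {
  "commands": [
    [[49.4,-10.9,0,0,0,0,94],[49.4,-10.9,0,0,0,0,94],[49.4,-10.9,0,0,0,0,94],[49.4,-10.9,0,0,0,0,94],[49.4,-10.9,0,0,0,0,94],[49.4,-10.9,0,0,0,0,94],[49.4,-10.9,0,0,0,0,94],[0,0,0,0,0,0,94]]
  ]
}}

```text
time: 5.18
tool_pos: [0.529, 0.2328, 0.4197]
ee_rot: [-3.141, -0.0, 1.473]
wrist_force: [0.6, 0.3, 0.4]
width: 0.0937
finger_force: 0.0
```

```bash
python3 - <<'E'
from h import *
p=snap('wrist');save(p,'w1')
for q in ['pan','sieve_finest','sieve_fine','sieve_medium','sieve_coarse','beaker','sample_jar']:
    print(q,[(round(d['confidence'],2),[int(v) for v in d['xy']],at(p,d['xy'],0)[:2].round(4).tolist()) for d in models.tip_of(p,q)[:4]])
E
```

```text
pan [(0.56, [252, 278], [0.4156, 0.0837])]
sieve_finest [(0.92, [248, 190], [0.4311, 0.215]), (0.3, [435, 38], [0.6811, 0.3774])]
sieve_fine [(0.66, [221, 84], [0.4194, 0.3521])]
sieve_medium [(0.71, [250, 193], [0.4338, 0.2108])]
sieve_coarse [(0.96, [424, 177], [0.6679, 0.2097]), (0.88, [175, 199], [0.3315, 0.213]), (0.62, [540, 141], [0.8173, 0.2438])]
beaker [(0.7, [331, 185], [0.5436, 0.2119])]
sample_jar [(0.85, [323, 77], [0.545, 0.3472])]
```

View pics/w1.png

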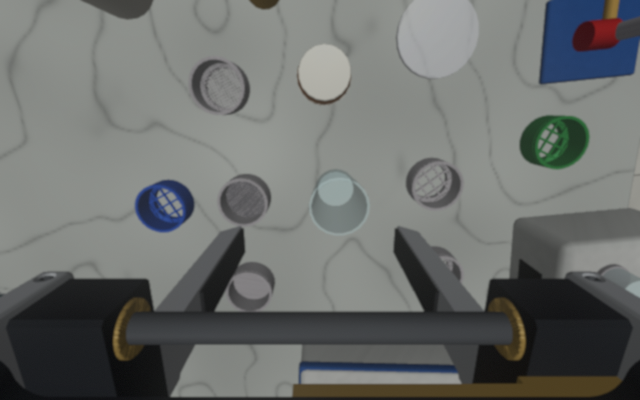

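```bash
cat >> h.py <<'E'
a=np.linspace(0,2*np.pi,48,endpoint=False)
def cyl(c,z0,parts):
    return np.array([[c[0]+r*np.cos(t),c[1]+r*np.sin(t),z0+z] for r,z in parts for t in a])
SV=[(.025,0),(.031,.008),(.031,.038)]
def loc(p,q,near,z0=0,parts=SV,tol=.05):
    best=None
    for d in models.masks_of(p,q):
        c=np.array(near[:2],float);m=d['mask'].astype(np.uint8)
        if m.sum()<50: continue
        for _ in range(4):
            im=np.zeros((400,640),np.uint8)
            h=cv2.convexHull(np.array([px(p,X) for X in cyl(c,z0,parts)]).astype(np.float32))
            cv2.fillConvexPoly(im,h.round().astype(np.int32),1)
            f=lambda k:np.array([np.nonzero(k)[1].mean(),np.nonzero(k)[0].mean()])
            if im.sum()==0: break
            c=c+(at(p,f(m),z0+.03)-at(p,f(im),z0+.03))[:2]
        iou=(im&m).sum()/max(1,(im|m).sum())
        if np.hypot(*(c-near[:2]))<tol and (best is None or iou>best[1]): best=(c.round(4),round(float(iou),2),round(d['confidence'],2))
    return best
E
python3 - <<'E'
from h import *
P={'pan':(.421,.086),'sieve_finest':(.43,.205),'sieve_fine':(.426,.345),'sieve_medium':(.672,.093),'sieve_coarse':(.665,.208)}
for n in ['wrist','top','side']:
    p=snap(n)
    for q in P: print(n,q,loc(p,q,P[q]))
    if n!='wrist': print('lid',loc(p,'lid',(.589,-.124),.094,[(.031,.008),(.031,.022),(.012,.022),(.012,.054)]))
go(.589,-.125,.40,1.47)
E
```

```text
wrist pan (array([0.4188, 0.0829]), 0.93, 0.94)
wrist sieve_finest (array([0.4304, 0.2095]), 0.97, 0.87)
wrist sieve_fine None
wrist sieve_medium (array([0.6917, 0.095 ]), 0.23, 0.72)
wrist sieve_coarse (array([0.6713, 0.2061]), 0.81, 0.66)
top pan (array([0.418 , 0.0878]), 0.9, 0.57)
top sieve_finest None
top sieve_fine (array([0.4187, 0.3604]), 0.55, 0.6)
top sieve_medium (array([0.6754, 0.0876]), 0.57, 0.69)
top sieve_coarse (array([0.6748, 0.1941]), 0.19, 0.56)
lid (array([ 0.5898, -0.1268]), 0.85, 0.9)
side pan (array([0.4195, 0.0859]), 0.84, 0.88)
side sieve_finest (array([0.4312, 0.2109]), 0.9, 0.7)
side sieve_fine (array([0.4285, 0.3456]), 0.82, 0.89)
side sieve_medium (array([0.6727, 0.0871]), 0.95, 0.77)
side sieve_coarse (array([0.669 , 0.2091]), 0.86, 0.93)
lid (array([ 0.5899, -0.1265]), 0.69, 0.64)
go: shift [-348.5   95.    19.7] turn wz -0.0 t 6.58
```

>>> {"method": "step_arm", "body": {
  "commands": [
    [[-50,13.7,0,0,0,0,50],[-50,13.7,0,0,0,0,50],[-50,13.7,0,0,0,0,50],[-50,13.7,0,0,0,0,50],[-50,13.7,0,0,0,0,50],[-50,13.7,0,0,0,0,50],[-50,13.7,0,0,0,0,50],[0,0,30,0,0,0,50],[0,0,0,0,0,0,50],[0,0,0,0,0,0,50]]
  ]
}}

```text
time: 7.82
tool_pos: [0.5898, -0.1262, 0.3904]
ee_rot: [3.141, 0.0, 1.47]
wrist_force: [0.6, -0.8, 0.8]
width: 0.0498
finger_force: 0.0
```

```bash
python3 - <<'E'
from h import *
p=snap('wrist');save(p,'w2')
print('lid',loc(p,'lid',(.590,-.1266),.094,[(.031,.008),(.031,.022),(.012,.022),(.012,.054)]))
go(.59,-.1266,.318,1.471)
E
```

```text
lid None
go: shift [-0.6 -0.  73.4] turn wz -0.0 t 7.92
```

>>> {"method": "step_arm", "body": {
  "commands": [
    [[-0.5,0,25,0,0,0,50],[0,0,25,0,0,0,50],[0,0,22,0,0,0,50],[0,0,0,0,0,0,10],[0,0,0,0,0,0,10],[0,0,0,0,0,0,10],[0,0,0,0,0,0,10],[0,0,0,0,0,0,10]]
  ]
}}

```text
time: 8.93
tool_pos: [0.5901, -0.1271, 0.3192]
ee_rot: [3.138, 0.0, 1.47]
wrist_force: [1.6, 0.9, 4.4]
width: 0.0236
finger_force: 30.0
```

>>> {"method": "step_arm", "body": {
  "commands": [
    [[0,0,-15,0,0,0,10],[0,0,-35,0,0,0,10],[0,0,-35,0,0,0,10],[48,-15,0,0,0,0,10],[48,-15,0,0,0,0,10],[48,-15,0,0,0,0,10],[48,-15,0,0,0,0,10],[0,0,50,0,0,0,10],[0,0,50,0,0,0,10],[0,0,50,0,0,0,10],[0,0,15,0,0,0,10],[0,0,0,0,0,0,10]]
  ]
}}

```text
time: 10.42
tool_pos: [0.5492, 0.0698, 0.2368]
ee_rot: [-3.139, 0.001, 1.469]
wrist_force: [0.6, 0.6, -4.0]
width: 0.0232
finger_force: 30.0
```

>>> {"method": "step_arm", "body": {
  "commands": [
    [[0,0,9.5,0,0,0,10],[0,0,1,0,0,0,10],[0,0,0,0,0,0,50],[0,0,0,0,0,0,50],[0,0,0,0,0,0,50],[0,0,-35,0,0,0,70],[0,0,-45,0,0,0,80],[0.6,-43,-10,0,0,0,86],[0.6,-43,0,0,0,0,86],[0.6,-43,0,0,0,0,86],[0,0,0,0,0,0,86],[0,0,0,0,0,0,86]]
  ]
}}

```text
time: 11.92
tool_pos: [0.4217, 0.0847, 0.3179]
ee_rot: [3.139, -0.0, 1.47]
wrist_force: [0.5, 0.2, -0.1]
width: 0.0861
finger_force: 0.0
```

```bash
python3 - <<'E'
from h import *
p=snap('wrist');save(p,'w3')
print('pan',loc(p,'pan',(.419,.085)), [d['xy'] for d in models.tip_of(p,'pan')])
t=snap('top');print('lid',loc(t,'lid',(.55,.07),0,[(.031,.008),(.031,.022),(.012,.022),(.012,.054)]),'pan',loc(t,'pan',(.419,.085)))
go(.419,.085,.213,1.47)
E
```

```text
pan (array([0.4185, 0.0845]), 0.96, 0.93) [[318.0, 189.6]]
lid None pan None
go: shift [ 1.00e-01 -2.90e+00  1.04e+02] turn wz -0.001 t 12.22
```

View pics/w3.png

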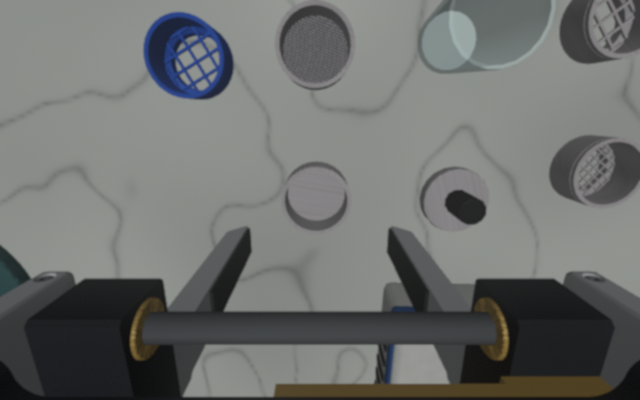

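>>> {"method": "step_arm", "body": {
  "commands": [
    [[0,-3.2,35,0,0,0,86],[0,0,40,0,0,0,86],[0,0,29,0,0,0,86],[0,0,0,0,0,0,86],[0,0,0,0,0,0,50],[0,0,0,0,0,0,50],[0,0,0,0,0,0,50],[0,0,0,0,0,0,50]]
  ]
}}

```text
time: 13.22
tool_pos: [0.4187, 0.0851, 0.2146]
ee_rot: [3.139, -0.0, 1.47]
wrist_force: [-0.4, 0.5, 5.5]
width: 0.0615
finger_force: 30.0
```

```bash
python3 - <<'E'
from h import *
print(robot.get_obs()['width'])
go(.5900,-.1266,.38,1.47)
E
```

```text
0.06149482920277748
go: shift [-193.3  192.3 -164.9] turn wz -0.0 t 13.22
```

>>> {"method": "step_arm", "body": {
  "commands": [
    [[0,0,-20,0,0,0,50],[0,0,-45,0,0,0,50],[0,0,-50,0,0,0,50],[0,0,-50,0,0,0,50],[-38.5,38.5,0,0,0,0,50],[-38.5,38.5,0,0,0,0,50],[-38.5,38.5,0,0,0,0,50],[-38.5,38.5,0,0,0,0,50],[-38.5,38.5,0,0,0,0,50],[0,0,10,0,0,0,50],[0,0,0,0,0,0,50],[0,0,0,0,0,0,50]]
  ]
}}

```text
time: 14.72
tool_pos: [0.5896, -0.1248, 0.3684]
ee_rot: [-3.141, -0.0, 1.471]
wrist_force: [1.0, 0.6, -1.4]
width: 0.0616
finger_force: 30.0
```

```bash
python3 - <<'E'
from h import *
p=snap('wrist');save(p,'w4')
o=robot.get_obs();print(loc(p,'pan',(.59,-.1266),o['tool_pos'][2]-.2146))
go(.5900,-.1260,.3086,1.47)
E
```

```text
(array([ 0.5885, -0.1252]), 0.99, 0.63)
go: shift [-1.2  0.4 60.5] turn wz 0.001 t 14.82
```

View pics/w4.png

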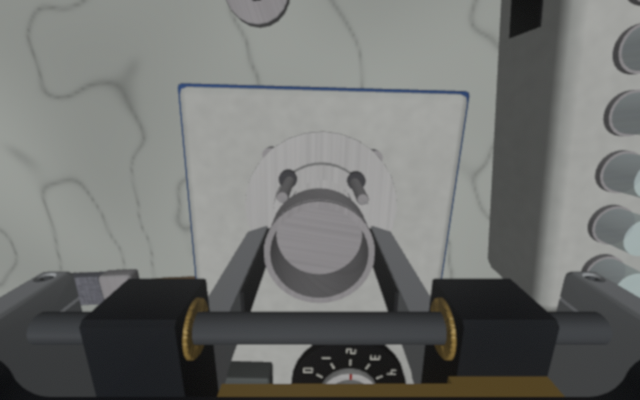

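>>> {"method": "step_arm", "body": {
  "commands": [
    [[-1.2,0.4,20,0,0,0,50],[0,0,20,0,0,0,50],[0,0,12,0,0,0,50],[0,0,3,0,0,0,50],[0,0,3,0,0,0,50],[0,0,2,0,0,0,50],[0,0,0,0,0,0,50]]
  ]
}}

```text
time: 15.7
tool_pos: [0.5905, -0.1272, 0.3107]
ee_rot: [3.139, 0.001, 1.47]
wrist_force: [-1.6, -0.9, 5.3]
width: 0.0612
finger_force: 30.0
```

>>> {"method": "step_arm", "body": {
  "commands": [
    [[0,0,1,0,0,0,50],[0,0,0,0,0,0,76],[0,0,0,0,0,0,76],[0,0,0,0,0,0,76],[0,0,-40,0,0,0,76],[0,0,-40,0,0,0,80],[0,0,-10,0,0,0,86],[0,0,0,0,0,0,86]]
  ]
}}

```text
time: 16.7
tool_pos: [0.5904, -0.127, 0.3969]
ee_rot: [3.141, 0.0, 1.47]
wrist_force: [0.3, -0.3, -1.2]
width: 0.0859
finger_force: 0.0
```

```bash
python3 - <<'E'
from h import *
p=snap('wrist');print(loc(p,'pan',(.59,-.1266),.094))
s=snap('side');print(loc(s,'pan',(.59,-.1266),.094))
for d in models.tip_of(p,'sleeve_top')[:1]: print(at(p,d['xy'],.141))
print(loc(p,'sieve_finest',(.43,.21)),loc(s,'sieve_finest',(.43,.21)))
c=cv2.resize(p['color'][120:400,160:520],None,fx=1,fy=1)
c2=cv2.resize(s['color'][90:220,280:430],None,fx=2.15,fy=2.15)
c2=np.clip(c2*1.4,0,255).astype(np.uint8)
cv2.imwrite('pics/w5.png',np.hstack([c,c2[:280]])[:,:,::-1])
go(.431,.21,.33,1.47)
E
```

```text
(array([ 0.5895, -0.1296]), 0.97, 0.74)
(array([ 0.5935, -0.1346]), 0.83, 0.78)
(array([0.43, 0.21]), 0.0, 0.49) (array([0.4301, 0.2114]), 0.84, 0.6)
go: shift [ 319.2 -192.5   66.3] turn wz -0.0 t 17.05
```

View pics/w5.png

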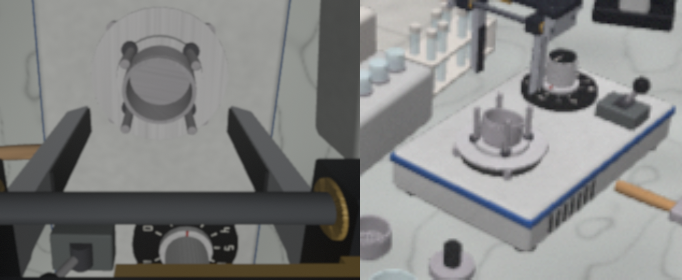

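>>> {"method": "step_arm", "body": {
  "commands": [
    [[45.6,-27.5,0,0,0,0,86],[45.6,-27.5,0,0,0,0,86],[45.6,-27.5,0,0,0,0,86],[45.6,-27.5,0,0,0,0,86],[45.6,-27.5,0,0,0,0,86],[45.6,-27.5,0,0,0,0,86],[45.6,-27.5,40,0,0,0,86],[0,0,37,0,0,0,86],[0,0,0,0,0,0,86],[0,0,0,0,0,0,86]]
  ]
}}

```text
time: 18.3
tool_pos: [0.4331, 0.2067, 0.3238]
ee_rot: [3.14, -0.001, 1.469]
wrist_force: [0.2, -0.6, -0.3]
width: 0.0861
finger_force: 0.0
```

```bash
python3 - <<'E'
from h import *
p=snap('wrist');l=loc(p,'sieve_finest',(.43,.21));print(l)
print(loc(p,'sieve_fine',(.428,.3456)))
go(*l[0],.213,1.47)
E
```

```text
None
(array([0.425 , 0.3503]), 0.64, 0.82)Traceback (most recent call last):
  File "<stdin>", line 4, in <module>
TypeError: 'NoneType' object is not subscriptable
```

```bash
cat >> h.py <<'E'
def anyloc(p,near,tol=.07):
    L=[l for q in ['sieve_finest','sieve_fine','sieve_medium','sieve_coarse','pan'] if (l:=loc(p,q,near,tol=tol))]
    for l in sorted(L,key=lambda l:-l[1])[:3]: print('  any',l)
    return max(L,key=lambda l:l[1])[0]
E
python3 - <<'E'
from h import *
p=snap('wrist');save(p,'w6')
l=anyloc(p,(.43,.21))
go(*l,.213,1.47)
E
```

```text
any (array([0.4307, 0.2098]), 0.98, 0.34)
  any (array([0.4309, 0.2094]), 0.96, 0.59)
go: shift [  2.8  -2.4 110. ] turn wz -0.001 t 18.75
```

View pics/w6.png

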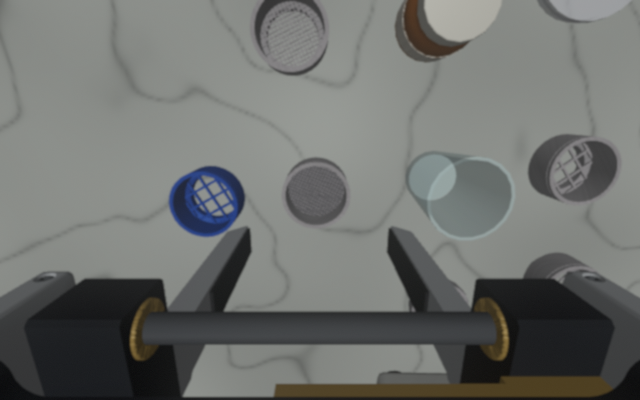

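>>> {"method": "step_arm", "body": {
  "commands": [
    [[2.8,-2.3,40,0,0,0,84],[0,0,40,0,0,0,82],[0,0,30,0,0,0,82],[0,0,0,0,0,0,82],[0,0,0,0,0,0,50],[0,0,0,0,0,0,50],[0,0,0,0,0,0,50],[0,0,0,0,0,0,50]]
  ]
}}

```text
time: 19.75
tool_pos: [0.4313, 0.2102, 0.2144]
ee_rot: [3.138, -0.001, 1.47]
wrist_force: [-0.5, -0.4, 5.8]
width: 0.0611
finger_force: 30.0
```

```bash
python3 - <<'E'
from h import *
go(.5903,-.127,.42,1.47)
E
```

```text
go: shift [-319.1  193.  -205.4] turn wz -0.0 t 19.75
```

>>> {"method": "step_arm", "body": {
  "commands": [
    [[0,0,-20,0,0,0,50],[0,0,-50,0,0,0,50],[0,0,-55,0,0,0,50],[0,0,-55,0,0,0,50],[-45.5,27.6,0,0,0,0,50],[-45.5,27.6,0,0,0,0,50],[-45.5,27.6,0,0,0,0,50],[-45.5,27.6,0,0,0,0,50],[-45.5,27.6,0,0,0,0,50],[-45.5,27.6,0,0,0,0,50],[-45.5,27.6,0,0,0,0,50],[0,0,0,0,0,0,50],[0,0,0,0,0,0,50],[0,0,0,0,0,0,50]]
  ]
}}

```text
time: 21.5
tool_pos: [0.5902, -0.1252, 0.3927]
ee_rot: [-3.141, -0.0, 1.471]
wrist_force: [0.5, 0.6, -1.0]
width: 0.0616
finger_force: 30.0
```

```bash
python3 - <<'E'
from h import *
print(robot.get_obs()['width'])
p=snap('wrist');o=robot.get_obs();z=o['tool_pos'][2]-.2144
print(o['tool_pos'],loc(p,'sieve_finest',(.59,-.1266),z),loc(p,'sieve_fine',(.59,-.1266),z))
go(.5903,-.1264,.341,1.47)
E
```

```text
0.061572997651480485
[ 0.59022628 -0.12511938  0.39294241] (array([ 0.589, -0.126]), 0.99, 0.61) None
go: shift [-1.1  0.1 52.1] turn wz 0.001 t 21.65
```

>>> {"method": "step_arm", "body": {
  "commands": [
    [[-1.2,0,20,0,0,0,50],[0,0,18,0,0,0,50],[0,0,6,0,0,0,50],[0,0,3,0,0,0,50],[0,0,3,0,0,0,50],[0,0,2,0,0,0,50],[0,0,1,0,0,0,50],[0,0,0,0,0,0,50]]
  ]
}}

```text
time: 22.65
tool_pos: [0.5906, -0.1281, 0.3438]
ee_rot: [3.136, 0.002, 1.469]
wrist_force: [-1.1, -1.7, 8.5]
width: 0.0614
finger_force: 30.0
```

>>> {"method": "step_arm", "body": {
  "commands": [
    [[0,0,2,0,0,0,50],[0,0,1,0,0,0,50],[0,0,0,0,0,0,50]]
  ]
}}

```text
time: 23.02
tool_pos: [0.5905, -0.1286, 0.3419]
ee_rot: [3.135, 0.004, 1.469]
wrist_force: [-3.8, -1.8, 11.8]
width: 0.0618
finger_force: 30.0
```

>>> {"method": "step_arm", "body": {
  "commands": [
    [[0,0,0,0,0,0,76],[0,0,0,0,0,0,76],[0,0,0,0,0,0,76],[0,0,-40,0,0,0,76],[0,0,-35,0,0,0,80],[0,0,0,0,0,0,86],[0,0,0,0,0,0,86]]
  ]
}}

```text
time: 23.9
tool_pos: [0.5904, -0.1275, 0.4101]
ee_rot: [-3.14, -0.0, 1.47]
wrist_force: [-0.5, -0.8, -0.6]
width: 0.0858
finger_force: 0.0
```

```bash
python3 - <<'E'
from h import *
p=snap('wrist');print(robot.get_obs()['tool_pos'],loc(p,'sieve_finest',(.59,-.1266),.1245))
s=snap('side');print(loc(s,'sieve_finest',(.59,-.1266),.1245,))
c=cv2.resize(p['color'][150:350,220:420],None,fx=2,fy=2)
c2=cv2.resize(s['color'][110:200,310:400],None,fx=4.444,fy=4.444)[:400]
c2=np.clip(c2*1.4,0,255).astype(np.uint8)
cv2.imwrite('pics/w7.png',np.hstack([c,c2])[:,:,::-1])
go(.4265,.347,.32,1.47)
E
```

```text
[ 0.59034805 -0.12753541  0.40938528] (array([ 0.5899, -0.133 ]), 0.95, 0.72)
None
go: shift [ 455.5 -210.7   90.6] turn wz -0.0 t 24.1
```

View pics/w7.png

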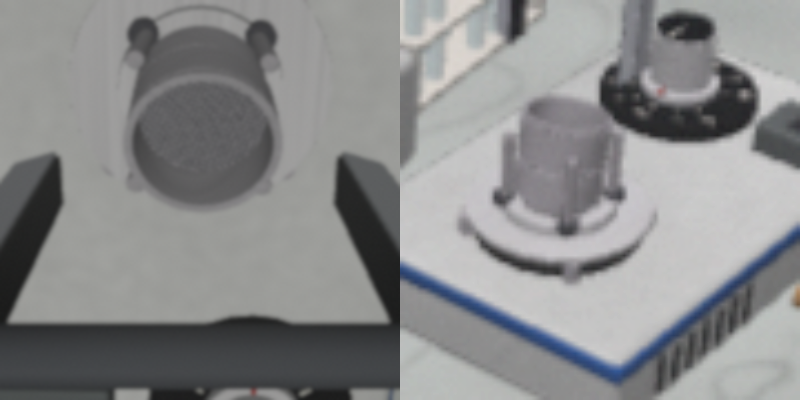

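>>> {"method": "step_arm", "body": {
  "commands": [
    [[50.6,-23.4,0,0,0,0,86],[50.6,-23.4,0,0,0,0,86],[50.6,-23.4,0,0,0,0,86],[50.6,-23.4,0,0,0,0,86],[50.6,-23.4,0,0,0,0,86],[50.6,-23.4,0,0,0,0,86],[50.6,-23.4,0,0,0,0,86],[50.6,-23.4,0,0,0,0,86],[50.6,-23.4,45,0,0,0,86],[0,0,45,0,0,0,86],[0,0,0,0,0,0,86],[0,0,0,0,0,0,86]]
  ]
}}

```text
time: 25.6
tool_pos: [0.4298, 0.3398, 0.3285]
ee_rot: [3.14, -0.001, 1.469]
wrist_force: [0.5, -0.2, 0.7]
width: 0.0862
finger_force: 0.0
```

```bash
python3 - <<'E'
from h import *
p=snap('wrist');save(p,'w8')
l=anyloc(p,(.4265,.347))
go(*l,.213,1.47)
# rim check of the earlier view (tool down at .5903,-.1275,.4094, yaw 1.47)
T=np.eye(4);T[:3,:3]=R.from_euler('xyz',[np.pi,0,1.47]).as_matrix();T[:3,3]=[.5903,-.1275,.4094]
C=T@np.array(p['tool_from_camera']);q=dict(p,E=C[:3,3],Rm=C[:3,:3])
for zz in (.1625,.1685):
  u=np.array([px(q,X) for X in cyl((.5903,-.128),zz,[(.031,0)])]);print(zz,u.min(0),u.max(0))
print('seen x 282-361, y 187-255')
E
```

```text
any (array([0.4245, 0.346 ]), 0.91, 0.72)
go: shift [  5.5  -6.1 116. ] turn wz -0.001 t 25.9
0.1625 [280.19682788 174.67162368] [359.30694606 249.70820806]
0.1685 [279.25901106 176.32875337] [360.31470759 253.02874425]
seen x 282-361, y 187-255
```

>>> {"method": "step_arm", "body": {
  "commands": [
    [[6,-4,20,0,0,0,86],[0,0,0,0,0,0,86],[0,0,0,0,0,0,86]]
  ]
}}

```text
time: 26.28
tool_pos: [0.4261, 0.3463, 0.3081]
ee_rot: [3.141, -0.0, 1.469]
wrist_force: [0.3, -0.2, -0.6]
width: 0.0863
finger_force: 0.0
```

```bash
cat >> h.py <<'E'
def rim(p,near,z,r=.031,rng=.012,step=.001):
    "circle of radius r at height z that best follows image edges"
    g=cv2.GaussianBlur(cv2.cvtColor(p['color'],cv2.COLOR_RGB2GRAY),(3,3),0).astype(np.float32)
    m=np.hypot(cv2.Sobel(g,cv2.CV_32F,1,0),cv2.Sobel(g,cv2.CV_32F,0,1));m=np.minimum(m,np.percentile(m,97))
    out=[]
    for dx in np.arange(-rng,rng+1e-6,step):
        for dy in np.arange(-rng,rng+1e-6,step):
            u=np.array([px(p,X) for X in cyl((near[0]+dx,near[1]+dy),z,[(r,0)])]).astype(np.float32)
            out.append((cv2.remap(m,u[:,0].copy(),u[:,1].copy(),cv2.INTER_LINEAR).mean(),near[0]+dx,near[1]+dy))
    out.sort(reverse=True);b=np.array(out[:8]);w=b[:,0]**4
    return (b[:,1:]*w[:,None]).sum(0)/w.sum(),b[0,0]
E
python3 - <<'E'
from h import *
p=snap('wrist')
l=anyloc(p,(.4265,.347)); print('rim',rim(p,(.4265,.347),.038))
go(*l,.213,1.47)
for n in ['top','side']:
    t=snap(n);print(n,'stack rim',rim(t,(.59,-.129),.1625), loc(t,'sieve_finest',(.59,-.128),.094,[(.031,.008),(.031,.0685)]))
    print('lid',rim(t,(.549,.070),.022), loc(t,'lid',(.549,.07),0,[(.031,.008),(.031,.022),(.012,.022),(.012,.054)]))
save(t,'s9')
E
```

```text
any (array([0.424 , 0.3454]), 0.88, 0.88)
rim (array([0.42507691, 0.35096297]), np.float64(74.73038482666016))
go: shift [-1.2 -2.  94.9] turn wz -0.001 t 26.57
top stack rim (array([ 0.5910004 , -0.12950428]), np.float64(61.039276123046875)) (array([ 0.5941, -0.1324]), 0.82, 0.6)
lid (array([0.53960931, 0.06423447]), np.float64(28.99028778076172)) (array([0.5489, 0.0711]), 0.9, 0.84)
side stack rim (array([ 0.59710488, -0.13260392]), np.float64(3.723134994506836)) None
lid (array([0.561    , 0.0613995]), np.float64(86.4029769897461)) None
```

```bash
python3 - <<'E'
from h import *
def ov(p,c,z0,parts,col,S,box):
    im=cv2.resize(p['color'][box[1]:box[3],box[0]:box[2]],None,fx=S,fy=S,interpolation=cv2.INTER_CUBIC)
    im=np.clip(im*1.5,0,255).astype(np.uint8)
    for cc,k in zip(c,col):
        for r,z in parts:
            u=(np.array([px(p,X) for X in cyl(cc,z0,[(r,z)])])-box[:2]+.5)*S
            cv2.polylines(im,[u.astype(np.int32)],True,k,1)
    return im
p=snap('wrist');t=snap('top')
A=ov(p,[(.4245,.346)],0,[(.031,.038),(.025,0)],[(255,0,0)],4,(260,120,360,240))
B=ov(t,[(.5905,-.1295)],.094,[(.031,.0685)],[(255,0,0)],9,(385,165,429,218))
B=cv2.resize(B,(396,480))
cv2.imwrite('pics/o1.png',np.hstack([A,B])[:,:,::-1])
E
```

View pics/o1.png

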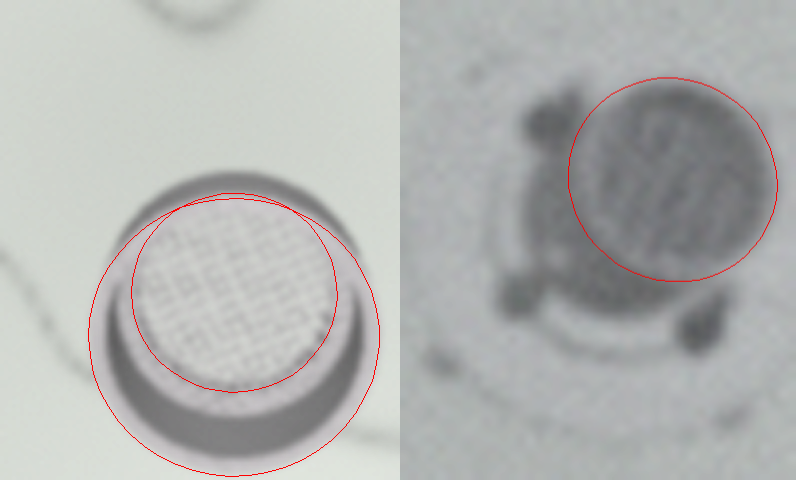

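>>> {"method": "step_arm", "body": {
  "commands": [
    [[-0.3,-1.7,35,0,0,0,86],[0,0,35,0,0,0,84],[0,0,24,0,0,0,82],[0,0,0,0,0,0,82],[0,0,0,0,0,0,50],[0,0,0,0,0,0,50],[0,0,0,0,0,0,50],[0,0,0,0,0,0,50],[0,0,-20,0,0,0,50],[0,0,-60,0,0,0,50],[0,0,-60,0,0,0,50],[0,0,-60,0,0,0,50],[0,0,-20,0,0,0,50]]
  ]
}}

```text
time: 28.6
tool_pos: [0.424, 0.3462, 0.4383]
ee_rot: [3.136, -0.005, 1.47]
wrist_force: [0.1, -0.9, -1.9]
width: 0.0616
finger_force: 30.0
```

```bash
python3 - <<'E'
from h import *
go(.5905,-.130,.43,1.47)
E
```

```text
go: shift [-457.   213.7    7.3] turn wz -0.0 t 28.6
```

>>> {"method": "step_arm", "body": {
  "commands": [
    [[-50.8,23.8,0,0,0,0,50],[-50.8,23.8,0,0,0,0,50],[-50.8,23.8,0,0,0,0,50],[-50.8,23.8,0,0,0,0,50],[-50.8,23.8,0,0,0,0,50],[-50.8,23.8,0,0,0,0,50],[-50.8,23.8,0,0,0,0,50],[-50.8,23.8,0,0,0,0,50],[-50.8,23.8,0,0,0,0,50],[0,0,35,0,0,0,50],[0,0,0,0,0,0,50],[0,0,0,0,0,0,50],[0,0,0,0,0,0,50]]
  ]
}}

```text
time: 30.22
tool_pos: [0.5911, -0.1294, 0.4004]
ee_rot: [3.139, 0.001, 1.471]
wrist_force: [0.4, -0.6, -0.5]
width: 0.0609
finger_force: 30.0
```

```bash
python3 - <<'E'
from h import *
p=snap('wrist');o=robot.get_obs();z=o['tool_pos'][2]-.2146
print(o['tool_pos'],o['width'],loc(p,'sieve_fine',(.59,-.13),z),loc(p,'sieve_finest',(.59,-.13),z))
go(.5905,-.130,.371,1.47)
E
```

```text
[ 0.591132   -0.12949065  0.40036794] 0.061861609617410065 (array([ 0.5907, -0.1311]), 0.89, 0.88) (array([ 0.5934, -0.109 ]), 0.24, 0.97)
go: shift [-0.4 -0.6 28.9] turn wz 0.001 t 30.38
```

>>> {"method": "step_arm", "body": {
  "commands": [
    [[0.5,-0.5,15,0,0,0,50],[0,0,6,0,0,0,50],[0,0,3,0,0,0,50],[0,0,3,0,0,0,50],[0,0,2,0,0,0,50],[0,0,2,0,0,0,50],[0,0,0,0,0,0,50]]
  ]
}}

```text
time: 31.25
tool_pos: [0.5903, -0.1298, 0.3704]
ee_rot: [3.139, 0.001, 1.469]
wrist_force: [-2.8, 0.8, 7.8]
width: 0.0611
finger_force: 30.0
```

>>> {"method": "step_arm", "body": {
  "commands": [
    [[0,0,0,0,0,0,76],[0,0,0,0,0,0,76],[0,0,0,0,0,0,76],[0,0,-40,0,0,0,76],[0,0,-40,0,0,0,80],[0,0,0,0,0,0,86],[0,0,0,0,0,0,86]]
  ]
}}

```text
time: 32.12
tool_pos: [0.5907, -0.1297, 0.4461]
ee_rot: [-3.14, -0.0, 1.47]
wrist_force: [-0.3, -0.4, 0.5]
width: 0.0859
finger_force: 0.0
```

```bash
python3 - <<'E'
from h import *
p=snap('wrist');print(rim(p,(.5905,-.130),.193),loc(p,'sieve_fine',(.5905,-.13),.155))
t=snap('top')
for c in [(317,132),(384,135),(317,95),(455,95),(450,137)]: print(c,at(t,c,0).round(3),at(t,c,.12).round(3))
s=snap('side')
for c in [(205,178),(250,190),(315,150)]: print(c,at(s,c,0).round(3),at(s,c,.1).round(3))
print(loc(s,'sieve_medium',(.673,.09)),loc(t,'sieve_medium',(.673,.09)),loc(s,'sieve_coarse',(.67,.21)))
go(.673,.088,.40,1.47);save(s,'s10')
c=np.hstack([cv2.resize(t['color'][55:220,260:470],None,fx=1.9,fy=1.9),cv2.resize(s['color'][85:250,180:390],None,fx=1.9,fy=1.9)])
cv2.imwrite('pics/o2.png',np.clip(c*1.4,0,255).astype(np.uint8)[:,:,::-1])
E
```

```text
(array([ 0.58990972, -0.12494345]), np.float64(64.401611328125)) (array([ 0.5894, -0.1275]), 0.93, 0.63)
(317, 132) [0.785 0.146 0.   ] [0.739 0.142 0.12 ]
(384, 135) [ 0.788 -0.065  0.   ] [ 0.741 -0.049  0.12 ]
(317, 95) [0.91  0.153 0.   ] [0.852 0.149 0.12 ]
(455, 95) [ 0.937 -0.288  0.   ] [ 0.877 -0.251  0.12 ]
(450, 137) [ 0.794 -0.271  0.   ] [ 0.747 -0.236  0.12 ]
(205, 178) [0.966 0.114 0.   ] [0.858 0.208 0.1  ]
(250, 190) [0.806 0.083 0.   ] [0.717 0.181 0.1  ]
(315, 150) [ 0.763 -0.228  0.   ] [ 0.68  -0.093  0.1  ]
(array([0.6734, 0.084 ]), 0.84, 0.68) (array([0.6718, 0.0864]), 0.85, 0.71) (array([0.6704, 0.2073]), 0.94, 0.77)
go: shift [224.9  60.   46.3] turn wz -0.0 t 32.48
```

View pics/o2.png

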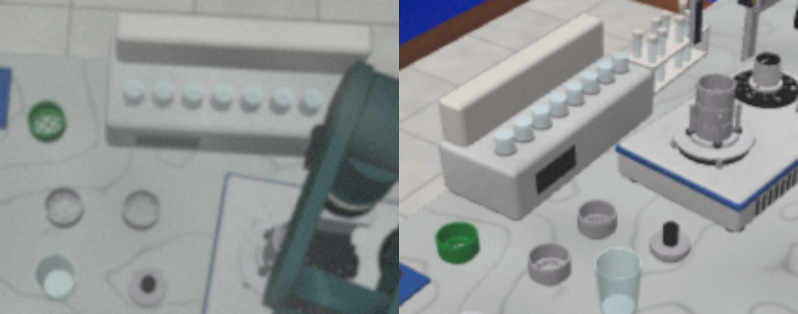

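>>> {"method": "step_arm", "body": {
  "commands": [
    [[45,12,0,0,0,0,86],[45,12,0,0,0,0,86],[45,12,0,0,0,0,86],[45,12,0,0,0,0,86],[45,12,0,0,0,0,86],[0,0,60,0,0,0,86],[0,0,60,0,0,0,86],[0,0,0,0,0,0,86],[0,0,0,0,0,0,86]]
  ]
}}

```text
time: 33.6
tool_pos: [0.6737, 0.088, 0.3301]
ee_rot: [3.138, -0.001, 1.469]
wrist_force: [0.7, -0.3, 0.3]
width: 0.0861
finger_force: 0.0
```

```bash
python3 - <<'E'
from h import *
p=snap('wrist');save(p,'w11')
l=anyloc(p,(.673,.087))
print(loc(p,'sieve_coarse',(.67,.208)))
go(*l,.213,1.47)
E
```

```text
any (array([0.6737, 0.0824]), 0.79, 0.27)
  any (array([0.6728, 0.0818]), 0.74, 0.56)
(array([0.6691, 0.2098]), 0.67, 0.63)
go: shift [ -5.5   0.5 116.6] turn wz -0.001 t 33.95
```

```bash
python3 - <<'E'
s=open('h.py').read()
s=s.replace("        if m.sum()<50: continue\n","        if m.sum()<50: continue\n        n,L,S,_=cv2.connectedComponentsWithStats(m);k=1+S[1:,4].argmax();hh=cv2.convexHull(np.argwhere(L==k)[:,::-1].astype(np.int32));m=np.zeros_like(m);cv2.fillConvexPoly(m,hh,1)\n",1)
open('h.py','w').write(s)
E
python3 - <<'E'
from h import *
p=snap('wrist')
l=anyloc(p,(.673,.087))
go(*l,.213,1.47)
im=p['color'].copy()
for c,k in [((.6735,.0825),(255,0,0)),((.6735,.087),(0,255,0))]:
  for r,z in [(.031,.038),(.025,0)]:
    u=np.array([px(p,X) for X in cyl(c,0,[(r,z)])]);
    cv2.polylines(im,[(u*16).astype(np.int32)],True,k,1,0,4)
cv2.imwrite('pics/o3.png',cv2.resize(im[130:260,250:390],None,fx=4,fy=4)[:,:,::-1])
E
```

```text
any (array([0.6733, 0.0832]), 0.98, 0.73)
go: shift [ -4.8   0.8 114.3] turn wz -0.0 t 34.25
```

View pics/o3.png

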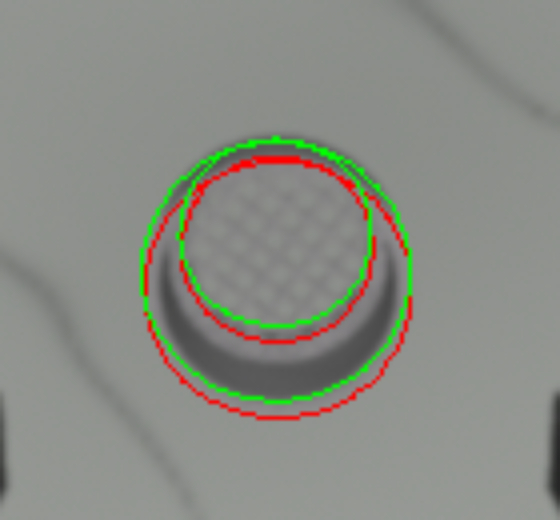

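>>> {"method": "step_arm", "body": {
  "commands": [
    [[-5,0.5,40,0,0,0,86],[0,0,40,0,0,0,84],[0,0,34,0,0,0,82],[0,0,0,0,0,0,82],[0,0,0,0,0,0,50],[0,0,0,0,0,0,50],[0,0,0,0,0,0,50],[0,0,0,0,0,0,50]]
  ]
}}

```text
time: 35.25
tool_pos: [0.6737, 0.0831, 0.216]
ee_rot: [3.137, -0.001, 1.47]
wrist_force: [-1.4, -0.5, 6.7]
width: 0.0615
finger_force: 30.0
```

>>> {"method": "step_arm", "body": {
  "commands": [
    [[0,0,-20,0,0,0,50],[0,0,-50,0,0,0,50],[0,0,-55,0,0,0,50],[0,0,-55,0,0,0,50],[0,0,-50,0,0,0,50],[0,0,0,0,0,0,50]]
  ]
}}

```text
time: 36.0
tool_pos: [0.6725, 0.0831, 0.451]
ee_rot: [3.129, -0.002, 1.47]
wrist_force: [0.4, -0.4, -1.3]
width: 0.0614
finger_force: 30.0
```

```bash
python3 - <<'E'
from h import *
go(.5905,-.130,.435,1.47)
E
```

```text
go: shift [-220.3  -60.3   14.9] turn wz -0.0 t 36.0
```

>>> {"method": "step_arm", "body": {
  "commands": [
    [[-44,-12,0,0,0,0,50],[-44,-12,0,0,0,0,50],[-44,-12,0,0,0,0,50],[-44,-12,0,0,0,0,50],[-44,-12,0,0,0,0,50],[0,0,20,0,0,0,50],[0,0,0,0,0,0,50],[0,0,0,0,0,0,50]]
  ]
}}

```text
time: 37.0
tool_pos: [0.5912, -0.1293, 0.4227]
ee_rot: [-3.14, -0.0, 1.47]
wrist_force: [0.6, -0.9, -1.4]
width: 0.0616
finger_force: 30.0
```

```bash
python3 - <<'E'
from h import *
p=snap('wrist');o=robot.get_obs();z=o['tool_pos'][2]-.2155
print(o['tool_pos'],o['width'],loc(p,'sieve_medium',(.59,-.13),z),loc(p,'sieve_fine',(.59,-.13),z))
go(.5905,-.130,.401,1.47)
E
```

```text
[ 0.59131248 -0.12919765  0.4233451 ] 0.06134126531552709 (array([ 0.59  , -0.1287]), 0.99, 0.59) (array([ 0.5929, -0.0939]), 0.19, 0.9)
go: shift [-1.  -0.8 23. ] turn wz 0.001 t 37.15
```

>>> {"method": "step_arm", "body": {
  "commands": [
    [[-0.8,-0.8,10,0,0,0,50],[0,0,5,0,0,0,50],[0,0,3,0,0,0,50],[0,0,3,0,0,0,50],[0,0,2,0,0,0,50],[0,0,2,0,0,0,50],[0,0,0,0,0,0,50]]
  ]
}}

```text
time: 38.02
tool_pos: [0.5899, -0.1301, 0.4015]
ee_rot: [3.138, 0.0, 1.47]
wrist_force: [-1.2, 1.5, 7.4]
width: 0.0616
finger_force: 30.0
```

Nested at the expected height. Release and go to the coarse sieve.

>>> {"method": "step_arm", "body": {
  "commands": [
    [[0,0,0,0,0,0,76],[0,0,0,0,0,0,76],[0,0,0,0,0,0,76],[0,0,-40,0,0,0,76],[0,0,-35,0,0,0,80],[0,0,0,0,0,0,86],[0,0,0,0,0,0,86]]
  ]
}}

```text
time: 38.9
tool_pos: [0.5903, -0.1306, 0.472]
ee_rot: [-3.14, -0.0, 1.47]
wrist_force: [-0.2, 0.1, -1.4]
width: 0.0861
finger_force: 0.0
```

```bash
python3 - <<'E'
from h import *
p=snap('wrist');print(loc(p,'sieve_medium',(.5905,-.13),.1855))
go(.6695,.208,.33,1.47)
E
```

```text
(array([ 0.5895, -0.1293]), 0.98, 0.67)
go: shift [344.7  45.1 141.1] turn wz -0.0 t 39.0
```

>>> {"method": "step_arm", "body": {
  "commands": [
    [[49.2,6.4,0,0,0,0,86],[49.2,6.4,0,0,0,0,86],[49.2,6.4,0,0,0,0,86],[49.2,6.4,0,0,0,0,86],[49.2,6.4,0,0,0,0,86],[49.2,6.4,20,0,0,0,86],[49.2,6.4,60,0,0,0,86],[0,0,60,0,0,0,86],[0,0,0,0,0,0,86],[0,0,0,0,0,0,86]]
  ]
}}

```text
time: 40.25
tool_pos: [0.6679, 0.1977, 0.3471]
ee_rot: [3.139, -0.001, 1.469]
wrist_force: [-0.1, 0.1, 0.5]
width: 0.086
finger_force: 0.0
```

```bash
python3 - <<'E'
from h import *
p=snap('wrist');save(p,'w12')
l=anyloc(p,(.6695,.208));go(*l,.213,1.47)
E
```

```text
any (array([0.6697, 0.2071]), 0.98, 0.58)
  any (array([0.6697, 0.207 ]), 0.98, 0.87)
go: shift [  9.3   0.2 135.5] turn wz -0.001 t 40.55
```

>>> {"method": "step_arm", "body": {
  "commands": [
    [[9.3,0.3,45,0,0,0,86],[0,0,45,0,0,0,84],[0,0,45,0,0,0,82],[0,0,0,0,0,0,82],[0,0,0,0,0,0,50],[0,0,0,0,0,0,50],[0,0,0,0,0,0,50],[0,0,0,0,0,0,50]]
  ]
}}

```text
time: 41.55
tool_pos: [0.6695, 0.2075, 0.2139]
ee_rot: [3.136, -0.002, 1.47]
wrist_force: [-0.3, 0.3, 6.1]
width: 0.061
finger_force: 30.0
```

>>> {"method": "step_arm", "body": {
  "commands": [
    [[0,0,-20,0,0,0,50],[0,0,-60,0,0,0,50],[0,0,-60,0,0,0,50],[0,0,-60,0,0,0,50],[0,0,-60,0,0,0,50],[0,0,0,0,0,0,50]]
  ]
}}

```text
time: 42.3
tool_pos: [0.6674, 0.2072, 0.4799]
ee_rot: [3.127, -0.005, 1.47]
wrist_force: [-0.2, 0.8, -1.5]
width: 0.0616
finger_force: 30.0
```

```bash
python3 - <<'E'
from h import *
go(.5905,-.130,.47,1.47)
E
```

```text
go: shift [-343.2  -42.6    7.6] turn wz -0.0 t 42.3
```

>>> {"method": "step_arm", "body": {
  "commands": [
    [[-49,-6.1,0,0,0,0,50],[-49,-6.1,0,0,0,0,50],[-49,-6.1,0,0,0,0,50],[-49,-6.1,0,0,0,0,50],[-49,-6.1,0,0,0,0,50],[-49,-6.1,0,0,0,0,50],[-49,-6.1,0,0,0,0,50],[0,0,20,0,0,0,50],[0,0,0,0,0,0,50],[0,0,0,0,0,0,50]]
  ]
}}

```text
time: 43.55
tool_pos: [0.5915, -0.1291, 0.4498]
ee_rot: [-3.14, -0.0, 1.47]
wrist_force: [-1.0, 0.2, -1.7]
width: 0.0611
finger_force: 30.0
```

```bash
python3 - <<'E'
from h import *
p=snap('wrist');o=robot.get_obs();z=o['tool_pos'][2]-.2139
print(o['tool_pos'],o['width'],loc(p,'sieve_coarse',(.59,-.13),z),loc(p,'sieve_medium',(.59,-.13),z))
go(.5905,-.130,.430,1.47)
E
```

```text
[ 0.59158825 -0.12891929  0.45044476] 0.061593238091052285 (array([ 0.5903, -0.1295]), 0.99, 0.95) (array([ 0.5921, -0.0954]), 0.2, 0.71)
go: shift [-1.3 -1.  21. ] turn wz 0.001 t 43.7
```

>>> {"method": "step_arm", "body": {
  "commands": [
    [[-0.6,-1,9,0,0,0,50],[0,0,4,0,0,0,50],[0,0,3,0,0,0,50],[0,0,3,0,0,0,50],[0,0,2,0,0,0,50],[0,0,2,0,0,0,50],[0,0,0,0,0,0,50]]
  ]
}}

```text
time: 44.58
tool_pos: [0.59, -0.13, 0.4298]
ee_rot: [3.139, 0.001, 1.47]
wrist_force: [-1.7, 0.2, 5.3]
width: 0.0616
finger_force: 30.0
```

Nested (height .4298 as expected). Release, go to the lid.

>>> {"method": "step_arm", "body": {
  "commands": [
    [[0,0,0,0,0,0,76],[0,0,0,0,0,0,76],[0,0,0,0,0,0,76],[0,0,-40,0,0,0,76],[0,0,-35,0,0,0,76],[0,0,0,0,0,0,50],[0,0,0,0,0,0,50]]
  ]
}}

```text
time: 45.45
tool_pos: [0.5906, -0.1301, 0.5009]
ee_rot: [-3.14, -0.0, 1.47]
wrist_force: [-0.0, 0.1, -0.7]
width: 0.0596
finger_force: 0.0
```

```bash
python3 - <<'E'
from h import *
p=snap('wrist');print(loc(p,'sieve_coarse',(.5905,-.13),.216))
LID=[(.031,.008),(.031,.022),(.012,.022),(.012,.054)]
t=snap('top');print(loc(t,'lid',(.549,.071),0,LID))
go(.549,.07,.36,1.47)
E
```

```text
(array([ 0.5892, -0.1307]), 0.98, 0.83)
(array([0.5484, 0.0713]), 0.82, 0.68)
go: shift [194.8 -61.1 140.6] turn wz -0.0 t 45.65
```

>>> {"method": "step_arm", "body": {
  "commands": [
    [[48.7,-15.3,0,0,0,0,50],[48.7,-15.3,0,0,0,0,50],[48.7,-15.3,0,0,0,0,50],[48.7,-15.3,10,0,0,0,50],[0,0,60,0,0,0,50],[0,0,60,0,0,0,50],[0,0,0,0,0,0,50],[0,0,0,0,0,0,50]]
  ]
}}

```text
time: 46.65
tool_pos: [0.55, 0.0698, 0.3748]
ee_rot: [3.138, -0.0, 1.469]
wrist_force: [0.5, -1.6, 1.1]
width: 0.0499
finger_force: 0.0
```

```bash
python3 - <<'E'
from h import *
p=snap('wrist')
m=[d for d in models.masks_of(p,'lid')]
for d in m[:2]: print(d['confidence'],d['xy'],d['mask'].sum())
LID=[(.031,.008),(.031,.022),(.012,.022),(.012,.054)]
print(loc(p,'lid',(.549,.071),0,LID), rim(p,(.549,.07),.022))
go(.549,.070,.225,1.47)
E
```

```text
0.73 [319.3, 183.5] 2390
(array([0.549, 0.067]), 0.96, 0.73) (array([0.54947082, 0.06894162]), np.float64(45.2454833984375))
go: shift [  0.   -2.7 152. ] turn wz -0.001 t 46.8
```

>>> {"method": "step_arm", "body": {
  "commands": [
    [[-2.6,-1,50,0,0,0,50],[0,0,50,0,0,0,50],[0,0,35,0,0,0,50],[0,0,15,0,0,0,50],[0,0,0,0,0,0,50],[0,0,0,0,0,0,10],[0,0,0,0,0,0,10],[0,0,0,0,0,0,10],[0,0,0,0,0,0,10],[0,0,0,0,0,0,10]]
  ]
}}

```text
time: 48.05
tool_pos: [0.5487, 0.0674, 0.2234]
ee_rot: [3.138, -0.0, 1.47]
wrist_force: [2.9, 0.1, 3.9]
width: 0.0237
finger_force: 30.0
```

>>> {"method": "step_arm", "body": {
  "commands": [
    [[0,0,-20,0,0,0,10],[0,0,-50,0,0,0,10],[0,0,-55,0,0,0,10],[0,0,-55,0,0,0,10],[0,0,-55,0,0,0,10],[0,0,-55,0,0,0,10],[0,0,0,0,0,0,10]]
  ]
}}

```text
time: 48.92
tool_pos: [0.5475, 0.0675, 0.5161]
ee_rot: [3.135, -0.001, 1.47]
wrist_force: [-0.2, 0.1, -5.0]
width: 0.0233
finger_force: 30.0
```

```bash
python3 - <<'E'
from h import *
go(.590,-.130,.505,1.47)
E
```

```text
go: shift [-192.2   62.1   11.3] turn wz -0.0 t 48.92
```

>>> {"method": "step_arm", "body": {
  "commands": [
    [[-48,15.4,0,0,0,0,10],[-48,15.4,0,0,0,0,10],[-48,15.4,0,0,0,0,10],[-48,15.4,0,0,0,0,10],[0,0,20,0,0,0,10],[0,0,0,0,0,0,10],[0,0,0,0,0,0,10],[0,0,0,0,0,0,10]]
  ]
}}

```text
time: 49.92
tool_pos: [0.5898, -0.129, 0.4927]
ee_rot: [3.141, 0.0, 1.471]
wrist_force: [0.3, -0.3, -4.7]
width: 0.0235
finger_force: 30.0
```

```bash
python3 - <<'E'
from h import *
p=snap('wrist');o=robot.get_obs();z=o['tool_pos'][2]-.2234
LID=[(.031,.008),(.031,.022),(.012,.022),(.012,.054)]
print(o['tool_pos'],o['width'],loc(p,'lid',(.59,-.13),z,LID))
save(p,'w13')
go(.590,-.130,.470,1.47)
E
```

```text
[ 0.58974903 -0.12904658  0.49297834] 0.023716276985824358 (array([ 0.5891, -0.1286]), 0.93, 0.74)
go: shift [-0.8  0.3 23.1] turn wz 0.001 t 50.02
```

>>> {"method": "step_arm", "body": {
  "commands": [
    [[-1.2,0.3,10,0,0,0,10],[0,0,6,0,0,0,10],[0,0,3,0,0,0,10],[0,0,3,0,0,0,10],[0,0,2,0,0,0,10],[0,0,1,0,0,0,10],[0,0,0,0,0,0,10]]
  ]
}}

```text
time: 50.9
tool_pos: [0.5895, -0.1309, 0.4698]
ee_rot: [3.138, 0.001, 1.47]
wrist_force: [-1.3, 0.6, 6.2]
width: 0.0236
finger_force: 30.0
```

>>> {"method": "step_arm", "body": {
  "commands": [
    [[0,0,0,0,0,0,40],[0,0,0,0,0,0,50],[0,0,0,0,0,0,50],[0,0,-40,0,0,0,50],[0,0,-40,0,0,0,70],[-50,3,0,0,0,0,80],[-50,3,0,0,0,0,80],[-50,3,0,0,0,0,80],[-50,3,0,0,0,0,80],[0,0,40,0,0,0,80],[0,0,40,0,0,0,80],[0,0,0,0,0,0,80],[0,0,0,0,0,0,80]]
  ]
}}

```text
time: 52.52
tool_pos: [0.5819, -0.3312, 0.4687]
ee_rot: [3.14, 0.001, 1.47]
wrist_force: [-0.1, 0.6, 0.6]
width: 0.0801
finger_force: 0.0
```

```bash
python3 - <<'E'
from h import *
p=snap('wrist');save(p,'w14')
for n in ['wrist','top','side']:
    q=p if n=='wrist' else snap(n)
    print(n,[(d['confidence'],at(q,d['xy'],.141).round(4)) for k in ['sleeve_top','start_tip'] for d in models.tip_of(q,k)[:1]])
    if n=='side': print(loc(q,'lid',(.59,-.13),.2465,[(.031,.008),(.031,.022),(.012,.022),(.012,.054)])); s=q
c=cv2.resize(p['color'][60:340,130:510],None,fx=1.3,fy=1.3);d=cv2.resize(s['color'][60:180,300:400],(300,364))
cv2.imwrite('pics/o4.png',np.clip(np.hstack([c,d])*1.3,0,255).astype(np.uint8)[:,:,::-1])
go(.598,-.338,.32,1.47)
E
```

```text
wrist [(0.65, array([ 0.597 , -0.3349,  0.141 ])), (0.9, array([ 0.4578, -0.3174,  0.141 ]))]
top [(0.89, array([ 0.6071, -0.3365,  0.141 ]))]
side [(0.63, array([ 0.587 , -0.3328,  0.141 ])), (0.59, array([ 0.4641, -0.3334,  0.141 ]))]
(array([ 0.5882, -0.1264]), 0.81, 0.72)
go: shift [ -5.1  16.8 147.6] turn wz -0.0 t 53.02
```

View pics/o4.png

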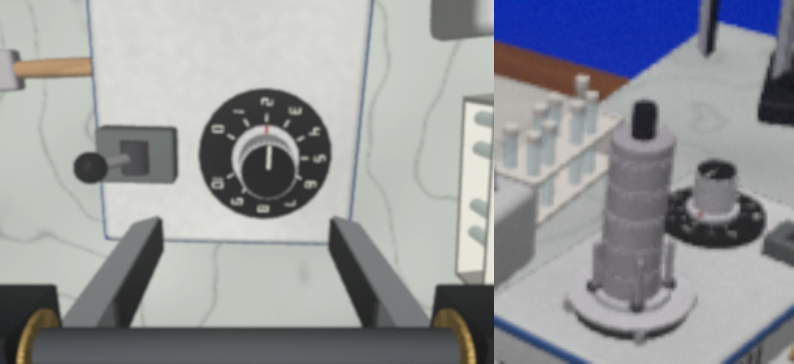

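```bash
python3 - <<'E'
from h import *
for n in ['wrist','top']:
    p=snap(n); print(n,rim(p,(.597,-.336),.087,.062),rim(p,(.597,-.336),.141,.024))
E
```

```text
wrist (array([ 0.59900066, -0.3374943 ]), np.float64(150.1660614013672)) (array([ 0.59914208, -0.34084894]), np.float64(105.62567901611328))
top (array([ 0.59975278, -0.33175007]), np.float64(73.7013168334961)) (array([ 0.59552083, -0.3330517 ]), np.float64(59.36729049682617))
```

>>> {"method": "step_arm", "body": {
  "commands": [
    [[-4.1,17.6,40,0,0,0,80],[0,0,50,0,0,0,80],[0,0,45,0,0,0,75],[0,0,20,0,0,0,75],[0,0,6,0,0,0,75],[0,0,0,0,0,0,75],[0,0,0,0,0,0,36],[0,0,0,0,0,0,36],[0,0,0,0,0,0,36],[0,0,0,0,0,0,36],[0,0,0,0,0,0,36]]
  ]
}}

```text
time: 54.5
tool_pos: [0.5992, -0.3372, 0.3072]
ee_rot: [3.139, 0.001, 1.47]
wrist_force: [1.2, -0.5, 1.9]
width: 0.0475
finger_force: 30.0
```

>>> {"method": "step_arm", "body": {
  "commands": [
    [[0,0,0,0,0,0.1745,36],[0,0,0,0,0,0.1745,36],[0,0,0,0,0,0.1745,36],[0,0,0,0,0,0.1745,36],[0,0,0,0,0,0.1745,36],[0,0,0,0,0,0.1745,36],[0,0,0,0,0,0.1745,36],[0,0,0,0,0,0.1745,36],[0,0,0,0,0,0.1745,36],[0,0,0,0,0,0.1745,36],[0,0,0,0,0,0.1745,36],[0,0,0,0,0,0.1745,36],[0,0,0,0,0,0,36],[0,0,0,0,0,0,36]]
  ]
}}

```text
time: 56.25
tool_pos: [0.5989, -0.3363, 0.3071]
ee_rot: [-3.14, 0.001, -0.62]
wrist_force: [-0.4, 3.9, 5.5]
width: 0.0476
finger_force: 30.0
```

>>> {"method": "step_arm", "body": {
  "commands": [
    [[0,0,0,0,0,0,75],[0,0,0,0,0,0,75],[0,0,0,0,0,0,75],[0,0,-50,0,0,0,75],[0,0,-50,0,0,0,75],[0,0,-50,0,0,0,60],[0,0,0,0,0,-0.17,40],[0,0,0,0,0,-0.17,20],[0,0,0,0,0,-0.17,0],[0,0,0,0,0,0,0],[0,0,0,0,0,0,0]]
  ]
}}

```text
time: 57.62
tool_pos: [0.5988, -0.3372, 0.456]
ee_rot: [3.142, 0.0, -0.117]
wrist_force: [-0.1, -0.8, -0.8]
width: 0.0185
finger_force: 0.0
```

```bash
python3 - <<'E'
from h import *
p=snap('wrist');save(p,'w15')
o=robot.get_obs();print(o['tool_pos'],o['ee_rot'][2])
im=p['color'].astype(np.float32)
f=rim(p,(.599,-.337),.087,.062,.008);c=f[0];print('flange',f)
def prof(z,rs,img):
    out=[]
    for t in np.deg2rad(np.arange(0,360,5)):
        u=np.array([px(p,(c[0]+r*np.cos(t),c[1]+r*np.sin(t),z)) for r in rs]).astype(np.float32)
        out.append(cv2.remap(img,u[:,0].copy(),u[:,1].copy(),cv2.INTER_LINEAR).mean())
    return np.array(out)
a1=prof(.141,np.linspace(.006,.017,8),im.mean(2));k=a1.argsort()[::-1][:6];print('bright',[(5*int(i)-360*(i>36),round(float(a1[i]))) for i in k],np.median(a1))
red=im[...,0]-im[...,1:].mean(2);a2=prof(.097,np.linspace(.025,.03,5),red);k=a2.argsort()[::-1][:4];print('red',[(5*int(i)-360*(i>36),round(float(a2[i]))) for i in k],np.median(a2))
print([(d['confidence'],at(p,d['xy'],.141).round(4)) for d in models.tip_of(p,'start_tip')[:2]])
ys,xs=np.nonzero(red>40);print('red px',len(xs),[(at(p,(x,y),.095)[:2]-c).round(3).tolist() for x,y in list(zip(xs,ys))[:12]])
E
```

```text
[ 0.59884991 -0.33718947  0.45607013] -0.11625629140381233
flange (array([ 0.59900405, -0.33750732]), np.float64(159.3574676513672))
bright [(np.int64(-40), 159), (np.int64(-35), 151), (np.int64(-45), 126), (np.int64(-30), 108), (np.int64(-50), 86), (np.int64(-25), 70)] 38.79531
red [(np.int64(-35), 37), (np.int64(-40), 32), (np.int64(-30), 2), (np.int64(-45), 2)] 0.63442385
[(0.85, array([ 0.4569, -0.3198,  0.141 ]))]
red px 146 [[0.023, -0.017], [0.023, -0.018], [0.022, -0.016], [0.022, -0.017], [0.021, -0.016], [0.021, -0.017], [0.02, -0.015], [0.02, -0.016], [0.019, -0.015], [-0.199, -0.035], [-0.2, -0.034], [-0.202, -0.034]]
```

>>> {"method": "step_arm", "body": {
  "commands": [
    [[-46,0,0,0,0,0,0],[-46,0,0,0,0,0,0],[-46,0,0,0,0,0,0],[-46,0,0,0,0,0,0],[0,0,60,0,0,0,0],[0,0,60,0,0,0,0],[0,0,7,0,0,0,0],[0,0,0,0,0,0,0],[0,0,0,0,0,0,0]]
  ]
}}

```text
time: 58.85
tool_pos: [0.417, -0.3169, 0.3331]
ee_rot: [3.137, -0.005, -0.114]
wrist_force: [0.3, -0.3, 0.7]
width: 0.0009
finger_force: 0.0
```

```bash
python3 - <<'E'
from h import *
p=snap('wrist');save(p,'w16')
print(robot.get_obs()['tool_pos'],[(d['confidence'],at(p,d['xy'],.141).round(4)) for d in models.tip_of(p,'start_tip')[:2]])
go(.4575,-.319,.33,-.1)
E
```

```text
[ 0.41694804 -0.31682551  0.33292069] [(0.83, array([ 0.4591, -0.3194,  0.141 ]))]
go: shift [40.7 -2.4  2.6] turn wz -0.014 t 58.95
```

>>> {"method": "step_arm", "body": {
  "commands": [
    [[10,-2,2.5,0,0,0,0],[8,0,0,0,0,0,0],[8,0,0,0,0,0,0],[8,0,0,0,0,0,0],[8,0,0,0,0,0,0],[8,0,0,0,0,0,0],[8,0,0,0,0,0,0],[6,0,0,0,0,0,0],[4,0,0,0,0,0,0],[0,0,0,0,0,0,0]]
  ]
}}

```text
time: 60.2
tool_pos: [0.4842, -0.3218, 0.3263]
ee_rot: [-3.141, -0.0, -0.114]
wrist_force: [-0.2, -0.1, -0.2]
width: -0.0
finger_force: 0.1
```

```bash
python3 - <<'E'
from h import *
for n in ['wrist','side','top']:
    p=snap(n);print(n,[(d['confidence'],at(p,d['xy'],.141).round(4)) for d in models.tip_of(p,'start_tip')[:2]])
E
```

```text
wrist [(0.55, array([ 0.5044, -0.3243,  0.141 ])), (0.43, array([ 0.5985, -0.3364,  0.141 ]))]
side [(0.56, array([ 0.5072, -0.3401,  0.141 ]))]
top []
```

>>> {"method": "step_arm", "body": {
  "commands": [
    [[2,0,0,0,0,0,0],[2,0,0,0,0,0,0],[1,0,0,0,0,0,0],[0,0,0,0,0,0,0]]
  ]
}}

```text
time: 61.0
tool_pos: [0.4871, -0.3224, 0.3267]
ee_rot: [-3.141, 0.007, -0.115]
wrist_force: [-9.9, 2.5, 4.1]
width: 0.0004
finger_force: 4.5
```

>>> {"method": "step_arm", "body": {
  "commands": [
    [[-10,0,0,0,0,0,0],[-25,0,0,0,0,0,0],[0,0,-50,0,0,0,0],[0,0,-50,0,0,0,0],[0,0,-20,0,0,0,0],[0,0,0,0,0,0,0],[0,0,0,0,0,0,0]]
  ]
}}

```text
time: 61.88
tool_pos: [0.454, -0.3184, 0.4452]
ee_rot: [-3.14, 0.001, -0.114]
wrist_force: [-0.6, 0.2, -0.3]
width: 0.0004
finger_force: 0.0
```

```bash
python3 - <<'E'
from h import *
LID=[(.031,.008),(.031,.022),(.012,.022),(.012,.054)]
for n in ['wrist','side','top']:
    p=snap(n);print(n,[(d['confidence'],at(p,d['xy'],.141).round(4)) for d in models.tip_of(p,'start_tip')[:1]],loc(p,'lid',(.59,-.13),.2465,LID) if n!='wrist' else '')
    if n=='wrist':
        im=p['color'].astype(np.float32).mean(2);best=[]
        for t in range(-80,90,5):
            u=np.array([px(p,(.599+r*np.cos(np.deg2rad(t)),-.3375+r*np.sin(np.deg2rad(t)),.141)) for r in np.linspace(.006,.017,8)]).astype(np.float32)
            best.append((round(float(cv2.remap(im,u[:,0].copy(),u[:,1].copy(),1).mean())),t))
        print(sorted(best)[::-1][:4])
print(robot.get_obs()['wrist_force'])
E
```

```text
wrist [(0.7, array([ 0.5047, -0.3271,  0.141 ]))] 
[(160, -35), (140, -40), (127, -30), (87, -45)]
side [] (array([ 0.5864, -0.1287]), 0.79, 0.89)
top [] None
[-0.03486843  0.69041669  0.27533888]
```

Lever on, sleeve at 6, stack in place, arm clear.

```bash
python3 -c "
from bench import robot
print(robot.close_job())"
```

```text
the job is handed in; nothing more can be done
None
```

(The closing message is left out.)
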